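# Slide a pack of scallops between the guides onto the check scale and log it

## Task

Push the blue-lidded pack along the bench, lengthwise through the gap between the two guide rails, until it sits squarely and wholly on the weighing plate beyond them. Then leave it untouched on the plate and press the orange button on the scale's console fully down to log the weight. Only slide the pack, never grip or lift it, do not press the button before the pack is on the plate, and leave everything else on the bench where it is.

Things in the scene. Friction and masses are not known exactly. Their poses are not given: they have to be found in the camera images.
- pack: closed white tub with a blue lid, 130 mm long (its x), 95 mm wide (its y), 40 mm high, about 0.2 to 0.4 kg; corners rounded at 16 mm; its widest part is the lid's rim, at 27 to 34 mm above the underside (the tub below is 2 mm narrower on each side). Origin: centre of the underside, which stands on the bench at z = 0
- scale: fixed packing scale and its infeed: origin on the bench surface in the middle of the gap between the two guides; x points along the travel, from the open bench through the gap to the plate, y to the left of travel, z up. Guides: green rails with dark round posts at their ends, each 76 mm long (x -38 to 38 mm), 46 mm high, 16 mm thick; clear gap 103 mm (y -51.5 to 51.5 mm)
- plate_center (a point): centre of the weighing plate, a bare metal rectangle in a black seam, flush with the bench, 220 mm along travel (x 55 to 275 mm in the scale's frame) by 180 mm (y -90 to 90 mm); axes as the scale's
- log_button_top (a point): centre of the top face of the round orange push button (30 mm diameter), pressed straight down, springs back. It stands on the white console, 36 mm high, at x 302 to 396 mm, y -110 to 110 mm of the scale's frame; a grey display, 54 mm high, on the console begins 50 mm from the button's axis towards +y
- log_button (a joint): travel of the orange button in m: 0 up, 0.006 fully down; fully down takes 5 N
- next_pack: bystander: a tub like the pack but with a yellow lid, 130 x 95 x 40 mm; origin at the centre of its underside
- knife: bystander: shucking knife lying flat, 205 mm long (x), 24 mm wide, 20 mm high, white handle; origin on the underside, about the middle of its length
- labels: bystander: upright roll of white labels, 76 mm diameter, 50 mm high; origin at the centre of its underside
- sanitiser: bystander: white bottle with a blue cap, 66 mm diameter, 170 mm high; origin at the centre of its underside
- shell: bystander: ribbed scallop shell lying dome up, 90 mm across, 17 mm high; origin at the centre of its underside
- bowl: bystander: steel bowl, 130 mm diameter, 50 mm high; origin at the centre of its underside

How it is judged:
By the outcome, as a careful person would: the job done as asked, in the order asked, and still so for the second after the job is handed in, with the robot touching nothing.
It also fails if it takes over 72 s, if anything falls off the work surface, if the arm or the gripper's body presses on something with over 40 N, if the wrist force passes 120 N, or if a joint passes its speed limit or range.

## Robot

A 7-joint arm with a two-finger parallel gripper is mounted at the origin on the work surface. World frame = base frame: x ahead of the robot, y to its left, z up, the work surface at z = 0. Lengths are in m, angles in rad, forces in N, time in s.
With the tool pointing down it reaches from about 0.425 to 0.925 m from the base axis. Payload 6.8 kg.
Tool frame: the origin (TCP) lies at the very end of the fingers, on their centre line; the grasp point (between the pads) lies manip.pinch_z behind it (manip.pinch_z is the distance from the TCP to the grasp point, in m); x points along the fingers, z is the direction in which the jaws open and shut, and the axes are right-handed (so a half turn about x gives the same grasp; the last joint's range is limited). The gripper opens to 88 mm and grips with 3 to 60 N. Pads are 20 mm wide; open, the fingers measure 115 mm over their backs; the gripper's body (75 mm by 178 mm) begins 61 mm behind the grasp point.
Start: joints at [-1.415, 0.477, 0.022, 1.555, -0.011, 1.109, -0.083], TCP at [0.176, 0.652, 0.223] pointing down, gripper open.
Joint ranges: [-2.96, 2.96], [-0.34, 2.1], [-1.41, 1.46], [0.24, 2.44], [-1.37, 4.51], [0.17, 1.92], [-2.96, 2.96]. Speed limits (rad/s): [2.39, 2.39, 3.14, 3.14, 3.14, 3.14, 3.14].

## Interface

Orientations are given as a unit quaternion [x, y, z, w].
In Python, from plant import manip, claw, readout, vision gives the robot as it stands. Calls block until the motion is done:
- manip.move_pose(position, orientation): joint-space move of the TCP to a pose.
- manip.move_straight(position, orientation=None, v=0.15, contact_N=None): straight line of the TCP; orientation=None keeps the orientation; v is the mean speed in m/s. With contact_N (N) it stops when the force on the tool has changed by that much, and returns True; else False.
- manip.move_j(angles): joint-space move.
- claw.gripper_to(opening): finger opening in m; the grip force is fixed at half the most; returns when the fingers have stopped.
- manip.pause(seconds).
- manip.inverse_kinematics(position, orientation): joint angles nearest the present ones, or None.
- readout.state(): the state.
- vision.capture(name): name is "scene" or "top"; returns (picture, depth): 480x640x3 uint8, blue, green, red; 480x640 float32, m along the optical axis (not along the pixel's ray), 0 where there is no reading.
- vision.camera_params(name): a dict with "mtx" (3x3 intrinsics, pixels), "k1" (the pictures are not rectified: a ray, as slopes to the right and down, at radius r is drawn at 1 + k1 r^2 times it, then the intrinsics apply), "R" (3x3) and "t" (3): a world point X has camera coordinates R X + t. Camera axes: x right, y down, z forward; pixel columns grow to the right and rows downward; lengths in m; the calibration is good to about 2 mm. A picture is of the moment at which its call begins. camera_params takes no time and is no camera call.
A pose or a line that the arm cannot do raises manip.Unreachable and nothing moves.
- manip.hand_in(): hands the job in, once; it reports no verdict.
The state is a dict: "clock": time; "qpos": joint angles; "qd": joint speeds; "joint_efforts": joint torques, N m; "position": TCP position; "tcp_rot": TCP orientation; "force": force on the tool from outside, world axes, zero at the start; "ft_torque": the same for the moment, N m; "finger_gap": finger opening in m.
Only numpy, scipy, OpenCV 4.12 (cv2) and the standard library are available. Lean on these libraries where they do the work, as an engineer would, in place of code of your own. Each camera call takes 0.05 s, during which the arm holds its last target.

## Working session

There is one attempt and no reset: what is moved stays moved. The work goes in short steps, each a Python script; the robot and the scene stay as the last script left them, time stands still between calls to the robot, and variables do not carry over. Pictures are saved under pics/ and viewed, and the job is handed in when it is done.

```bash
ls; mkdir -p pics; python3 - <<'E'
from plant import manip, claw, readout, vision
import cv2,numpy as np
np.set_printoptions(precision=4,suppress=True)
for n in("scene","top"):
    p,d=vision.capture(n);cv2.imwrite(f"pics/{n}0.png",p);np.save(f"pics/{n}0.npy",d)
    print(n,vision.camera_params(n))
print(readout.state(),manip.pinch_z)
E
```

```text
pics
scene {'mtx': array([[608.0439,   0.    , 312.1395],
       [  0.    , 608.0439, 245.4843],
       [  0.    ,   0.    ,   1.    ]]), 'k1': -0.035792839877544017, 'R': array([[-0.8334,  0.5524, -0.0186],
       [ 0.4402,  0.643 , -0.6267],
       [-0.3342, -0.5305, -0.779 ]]), 't': array([ 0.3922, -0.272 ,  1.8625])}
top {'mtx': array([[603.5972,   0.    , 318.1767],
       [  0.    , 603.5972, 235.9987],
       [  0.    ,   0.    ,   1.    ]]), 'k1': -0.0958608390248847, 'R': array([[ 0.0082, -0.9999, -0.0081],
       [-0.9917, -0.0071, -0.1285],
       [ 0.1284,  0.0091, -0.9917]]), 't': array([0.1029, 0.5337, 1.4915])}
{'clock': 0.1, 'qpos': array([-1.4151,  0.4777,  0.0223,  1.5563, -0.0115,  1.1093, -0.0831]), 'qd': array([-0.0003, -0.0033, -0.0012, -0.0029,  0.0005, -0.0002, -0.0005]), 'joint_efforts': array([  0.0042, -58.4091,   1.5401, -27.3311,  -0.0542,   0.0131,
         0.    ]), 'position': array([0.1759, 0.6511, 0.2218]), 'tcp_rot': array([-0.4303,  0.5618,  0.4295,  0.561 ]), 'force': array([-0.3228, -0.1993, -1.0894]), 'ft_torque': array([ 0.0526, -0.049 ,  0.0301]), 'finger_gap': 0.08807587677003875} 0.0187
```

View pics/scene0.png

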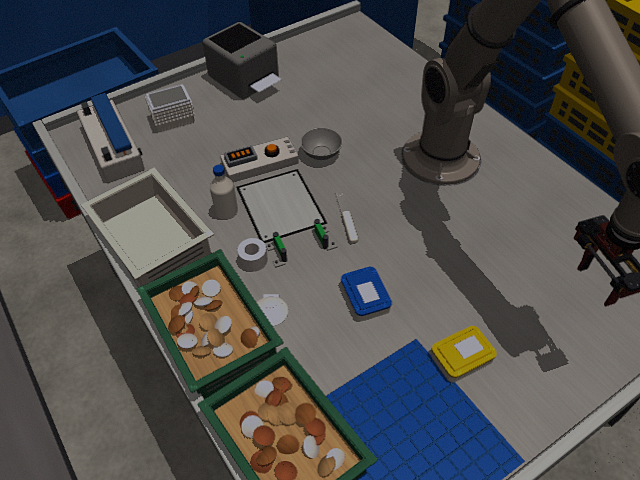

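View pics/top0.png

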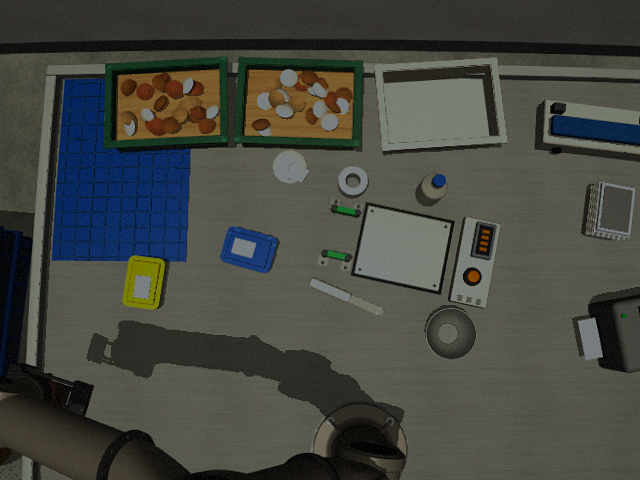

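Top view: the pack is at (249,249), the green rails at (347,210) and (337,255), the plate centre near (403,248), and the button at (473,276). The knife (345,297) lies near the path. Next I'll measure these from both views.

```bash
cat > h.py <<'E'
from plant import manip, claw, readout, vision
import cv2,numpy as np
np.set_printoptions(precision=4,suppress=True)
P={n:vision.camera_params(n) for n in("scene","top")}
def slopes(n,uv):
    c=P[n];uv=np.asarray(uv,float).reshape(-1,1,2)
    return cv2.undistortPointsIter(uv,c["mtx"],np.array([c["k1"],0,0,0.]),None,None,(3,50,1e-10)).reshape(-1,2)
def ray(n,uv):
    c=P[n];s=slopes(n,uv);d=np.c_[s,np.ones(len(s))]@c["R"];return -c["R"].T@c["t"],d
def onz(n,uv,z):
    o,d=ray(n,uv);return o+d*((z-o[2])/d[:,2])[:,None]
def ondepth(n,uv,D):
    o,d=ray(n,uv);return o+d*np.asarray(D).reshape(-1,1)
def tri(uv1,uv2):
    o1,d1=ray("scene",uv1);o2,d2=ray("top",uv2);d1=d1[0]/np.linalg.norm(d1);d2=d2[0]/np.linalg.norm(d2)
    s=np.linalg.lstsq(np.c_[d1,-d2],o2-o1,rcond=None)[0];a=o1+s[0]*d1;b=o2+s[1]*d2
    return (a+b)/2,np.linalg.norm(a-b)
def project(n,X):
    c=P[n];r,_=cv2.Rodrigues(c["R"]);return cv2.projectPoints(np.asarray(X,float).reshape(-1,1,3),r,c["t"],c["mtx"],np.array([c["k1"],0,0,0.]))[0].reshape(-1,2)
E
python3 - <<'E'
from h import *
for n,roi in(("top",(190,190,330,130)),("scene",(200,120,200,210))):
    p=cv2.imread(f"pics/{n}0.png");D=np.load(f"pics/{n}0.npy")
    x,y,w,h=roi; s=min(800/w,600/h);cv2.imwrite(f"pics/{n}0_zoom.png",cv2.resize(p[y:y+h,x:x+w],None,fx=s,fy=s,interpolation=cv2.INTER_CUBIC));print(n,s)
    hsv=cv2.cvtColor(p,cv2.COLOR_BGR2HSV)
    for name,lo,hi,z in(("blue",(100,120,60),(125,255,255),.034),("green",(45,80,50),(80,255,255),.046),("orange",(5,150,120),(20,255,255),.05)):
        m=cv2.inRange(hsv,lo,hi);k,l,st,c=cv2.connectedComponentsWithStats(m)
        for i in range(1,k):
            if st[i,4]<12 or not(x<c[i][0]<x+w and y<c[i][1]<y+h):continue
            ys,xs=np.where(l==i);X=ondepth(n,np.c_[xs,ys],D[ys,xs])
            print(n,name,c[i],st[i],"depthmed",np.median(X,0),"z90",np.percentile(X[:,2],90),"planar",onz(n,[c[i]],z)[0])
            if name=="blue" : print(cv2.minAreaRect(onz(n,np.c_[xs,ys],.034)[:,:2].astype(np.float32)))
E
```

```text
top 2.4242424242424243
top blue [249.5652 249.3504] [ 220  226   57   47 1527] depthmed [0.4951 0.2716 0.0372] z90 0.04349147565017573 planar [0.4977 0.2802 0.034 ]
((0.4988845884799957, 0.2835831046104431), (0.13098791241645813, 0.0957297831773758), 75.31958770751953)
top green [345.4188 209.8547] [335 205  22  10 117] depthmed [0.5991 0.0382 0.0422] z90 0.0465059779341066 planar [0.5984 0.0386 0.046 ]
top green [335.7937 254.5635] [326 250  21  10 126] depthmed [0.4846 0.0619 0.0409] z90 0.04633832680102512 planar [0.4849 0.0624 0.046 ]
top orange [473.2683 276.1098] [469 271  10  11  82] depthmed [ 0.4325 -0.2786  0.0575] z90 0.06282669949865353 planar [ 0.4328 -0.2808  0.05  ]
scene 2.857142857142857
scene blue [218.     168.2113] [213 165  11   8  71] depthmed [ 0.6507 -0.173   0.1711] z90 0.17390227455191787 planar [ 0.5991 -0.3104  0.034 ]
((0.5994645357131958, -0.30968111753463745), (0.0305728018283844, 0.029704157263040543), 61.7835578918457)
scene blue [365.1869 290.0371] [ 341  267   51   48 1295] depthmed [0.5028 0.2852 0.0378] z90 0.042950862777509265 planar [0.5007 0.2862 0.034 ]
((0.49983686208724976, 0.28570041060447693), (0.13063788414001465, 0.09423432499170303), 74.99058532714844)
scene green [320.1429 229.2857] [314 223  12  15  77] depthmed [0.4864 0.0635 0.042 ] z90 0.046331464705061 planar [0.4878 0.0663 0.046 ]
scene green [279.1711 241.9605] [274 234  11  16  76] depthmed [0.5998 0.0404 0.0421] z90 0.04648107264215151 planar [0.6015 0.0416 0.046 ]
scene green [207.6148 321.8885] [ 136  249  147  143 2861] depthmed [0.8866 0.1916 0.0883] z90 0.09170949511864013 planar [0.8724 0.1549 0.046 ]
scene orange [271.1304 146.6957] [267 144   9   6  46] depthmed [ 0.4336 -0.2777  0.0581] z90 0.06218347769887944 planar [ 0.4288 -0.2852  0.05  ]
```

```bash
sleep 1
```

```text
(no output)
```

View pics/top0_zoom.png

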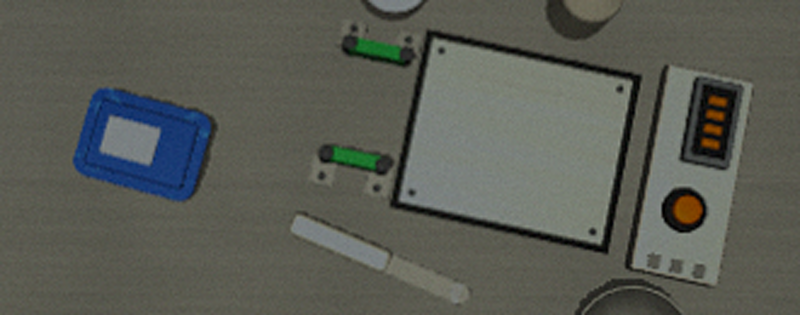

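View pics/scene0_zoom.png

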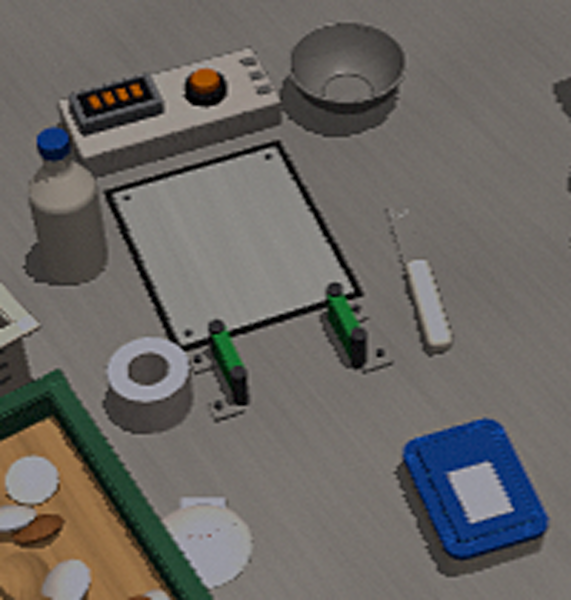

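Both zooms agree. Next I'll fit the plate rectangle in both views to get the scale frame.

```bash
python3 - <<'E'
from h import *
for n,seed in(("top",(403,248)),("scene",(282,205))):
    p=cv2.imread(f"pics/{n}0.png");g=cv2.cvtColor(p,cv2.COLOR_BGR2GRAY)
    t=(g[seed[1],seed[0]]+30)/2
    m=(g>t).astype(np.uint8);k,l=cv2.connectedComponents(m,connectivity=4);ys,xs=np.where(l==l[seed[1],seed[0]])
    X=onz(n,np.c_[xs,ys],0)[:,:2];r=cv2.minAreaRect(X.astype(np.float32));print(n,len(xs),r)
    # label patch on the pack / seam outer
    m=((g<t)).astype(np.uint8)
    for th in(30,40,50):
        m=(g<th).astype(np.uint8);k,l,st,c=cv2.connectedComponentsWithStats(m)
        for i in range(1,k):
            if st[i,0]<seed[0]<st[i,0]+st[i,2] and st[i,1]<seed[1]<st[i,1]+st[i,3] and st[i,2]<160:
                ys,xs=np.where(l==i);print(" seam",th,len(xs),cv2.minAreaRect(onz(n,np.c_[xs,ys],0)[:,:2].astype(np.float32)))
E
```

```text
top 5855 ((0.5089099407196045, -0.11111362278461456), (0.21996952593326569, 0.18058477342128754), 78.14851379394531)
 seam 30 647 ((0.5087502002716064, -0.11133070290088654), (0.23491840064525604, 0.19431555271148682), 78.10844421386719)
 seam 40 714 ((0.5086996555328369, -0.11147914826869965), (0.23513567447662354, 0.19458799064159393), 78.18592834472656)
 seam 50 813 ((0.5088477730751038, -0.11125873029232025), (0.23578570783138275, 0.1952405571937561), 78.12838745117188)
scene 3455 ((0.5085046887397766, -0.11103929579257965), (0.22015930712223053, 0.18127085268497467), 78.18694305419922)
 seam 30 241 ((0.5087844729423523, -0.11026749014854431), (0.23539859056472778, 0.1941651850938797), 78.48262786865234)
 seam 40 303 ((0.5087011456489563, -0.11048619449138641), (0.23512490093708038, 0.1948876976966858), 78.14275360107422)
 seam 50 467 ((0.5169223546981812, -0.07017190754413605), (0.3177542984485626, 0.19528040289878845), 78.32886505126953)
```

```bash
cat >> h.py <<'E'
from scipy.spatial.transform import Rotation as Ro
A=np.deg2rad(78.15);U=-np.array([np.cos(A),np.sin(A)]);V=np.array([-U[1],U[0]])
PC=np.array([.5087,-.1110]);O=PC-.165*U
def s2w(x,y,z):return np.r_[O+x*U+y*V,z]
def w2s(X):
    d=np.asarray(X)[...,:2]-O;return np.stack([d@U,d@V],-1)
def quat(j,s=1):
    z=np.r_[s*j,0];x=np.array([0,0,-1.]);return Ro.from_matrix(np.c_[x,np.cross(z,x),z]).as_quat()
def pack(tag):
    out=[]
    for n in("top","scene"):
        p,D=vision.capture(n);cv2.imwrite(f"pics/{n}{tag}.png",p)
        out.append(packimg(n,p))
    return out
def packimg(n,p):
    m=cv2.inRange(cv2.cvtColor(p,cv2.COLOR_BGR2HSV),(100,120,60),(125,255,255))
    ys,xs=np.where(m);X=onz(n,np.c_[xs,ys],.034);s=w2s(X)
    k=(s[:,0]>-.35)&(s[:,0]<.29)&(abs(s[:,1])<.17);m2=np.zeros_like(m);m2[ys[k],xs[k]]=1
    kk,l,st,c=cv2.connectedComponentsWithStats(m2,connectivity=8);i=1+np.argmax(st[1:,4])
    ys,xs=np.where(l==i);r=cv2.minAreaRect(onz(n,np.c_[xs,ys],.034)[:,:2].astype(np.float32))
    b=cv2.boxPoints(r);e=b[1]-b[0],b[2]-b[1];e=max(e,key=np.linalg.norm);a=np.rad2deg(np.arctan2(e[1],e[0]))
    yaw=(a-78.15+90)%180-90
    print(n,"pack scale xy",w2s(np.array(r[0])),"yaw rel deg %.2f"%yaw,"size",r[1]);return w2s(np.array(r[0])),yaw
E
python3 - <<'E'
from h import *
for n in("top","scene"):packimg(n,cv2.imread(f"pics/{n}0.png"))
b,e=tri((271.13,146.7),(473.27,276.11));print("button",b,e,w2s(b))
print("pack tri",tri((365.19,290.04),(249.57,249.35)))
print("rails",tri((320.14,229.29),(335.79,254.56)),tri((279.17,241.96),(345.42,209.85)), w2s(tri((320.14,229.29),(335.79,254.56))[0]),w2s(tri((279.17,241.96),(345.42,209.85))[0]))
print("bottle cap",w2s(tri((218,168.2),(439,180))[0]),"knife end",w2s(onz("top",[(312,282),(381,312)],.01)),"shell",w2s(onz("top",[(291,167)],.01)),"yellow",w2s(onz("top",[(145,282)],.03)))
st=readout.state();print("toolz",Ro.from_quat(st["tcp_rot"]).as_matrix()[:,2])
for nm,j in(("lat",U),("rear",V)):
  for s in(1,-1):
    for x,y in((-.22,-.175),(-.22,-.06),(-.32,0),(.09,0),(.344,-.04)):
        for z in (.012,.13):
            print(nm,s,x,y,z,manip.inverse_kinematics(s2w(x,y,z),quat(j,s)))
E
```

```text
top pack scale xy [-0.2192 -0.0906] yaw rel deg -2.83 size (0.13098791241645813, 0.0957297831773758)
scene pack scale xy [-0.2214 -0.0901] yaw rel deg -3.16 size (0.13063788414001465, 0.09423432499170303)
button [ 0.4322 -0.2791  0.0563] 0.0004221920184204724 [ 0.3452 -0.0403]
pack tri (array([0.4979, 0.2816, 0.0263]), np.float64(0.001694693620273953))
rails (array([0.4854, 0.0624, 0.0405]), np.float64(0.00025799953212825825)) (array([0.5995, 0.0383, 0.0412]), np.float64(0.0005060825368981675)) [ 0.0001 -0.0584] [0.0003 0.0582]
bottle cap [0.1996 0.1512] knife end [[-0.0443 -0.1368]
 [ 0.1428 -0.1739]] shell [[-0.1624  0.1446]] yellow [[-0.4581 -0.229 ]]
toolz [ 0.2607  0.9654 -0.0016]
lat 1 -0.22 -0.175 0.012 [-1.208   0.6114  0.5925  2.1165 -0.616   0.5881 -1.9495]
lat 1 -0.22 -0.175 0.13 [-1.3242  0.4058  0.723   2.0598 -0.3707  0.8053 -2.1576]
lat 1 -0.22 -0.06 0.012 [-1.0334  0.716   0.6136  1.9192 -0.6232  0.7045 -1.8216]
lat 1 -0.22 -0.06 0.13 [-1.1249  0.5535  0.7359  1.8669 -0.4669  0.9009 -1.9427]
lat 1 -0.32 0 0.012 [-1.0382  0.8644  0.6451  1.6322 -0.6429  0.8678 -1.9105]
[... 2130 characters left out ...]
7  0.3376 -0.1664  2.0149  0.0769  0.795   2.114 ]
rear -1 -0.22 -0.06 0.012 [-0.4419  0.6266 -0.1939  1.8773  0.1866  0.655   2.1866]
rear -1 -0.22 -0.06 0.13 [-0.4805  0.457  -0.1404  1.8228  0.0811  0.8673  2.2756]
rear -1 -0.32 0 0.012 [-0.4782  0.7661 -0.2228  1.5872  0.2126  0.8122  2.1473]
rear -1 -0.32 0 0.13 [-0.5016  0.6251 -0.1877  1.534   0.1305  0.9948  2.209 ]
rear -1 0.09 0 0.012 [-0.0684  0.5385  0.0266  2.0621 -0.0265  0.5413  2.9119]
rear -1 0.09 0 0.13 [ 0.8391  0.6425 -1.1828  1.9444  0.6969  1.0435  2.2764]
rear -1 0.344 -0.04 0.012 [ 0.8607  0.5795 -0.5134  2.0583  0.4806  0.6209  2.9536]
rear -1 0.344 -0.04 0.13 [-0.4402  0.7145  1.2777  2.0737 -0.8327  1.0123 -2.0704]
```

```bash
python3 - <<'E'
from h import *
q=quat(U,-1)
manip.move_pose(s2w(-.22,-.175,.13),q)
claw.gripper_to(.055)
manip.move_straight(s2w(-.22,-.175,.012),q,v=.1)
print(readout.state()["clock"],readout.state()["position"],readout.state()["force"])
manip.move_straight(s2w(-.22,-.068,.012),q,v=.06)
s=readout.state();print(s["clock"],w2s(s["position"]),s["position"],s["force"])
manip.move_straight(s2w(-.22,-.105,.012),q,v=.12)
pack("1");print(readout.state()["clock"])
E
```

```text
3.725 [0.4169 0.302  0.0125] [-0.4058 -0.1922 -0.5525]
5.6583 [-0.2201 -0.068 ] [0.5212 0.2799 0.0121] [-1.1844 -0.1885  0.3792]
top pack scale xy [-0.2211  0.0162] yaw rel deg -0.87 size (0.13025358319282532, 0.04205155745148659)
scene pack scale xy [-0.2237 -0.0102] yaw rel deg 0.46 size (0.13133886456489563, 0.09507959336042404)
6.2167
```

```bash
sleep 1
```

```text
(no output)
```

View pics/top1.png

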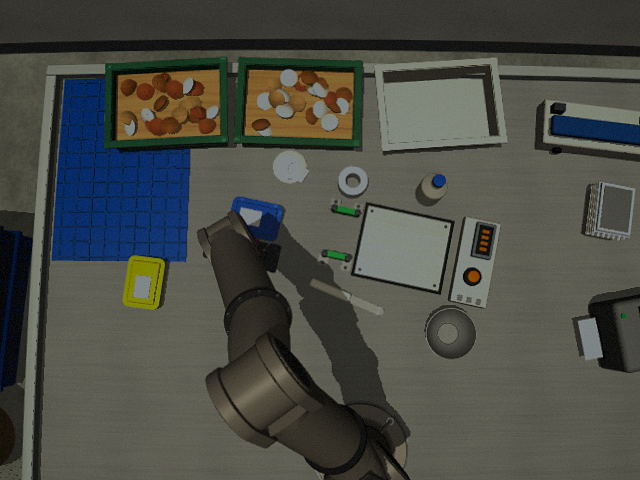

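View pics/scene1.png

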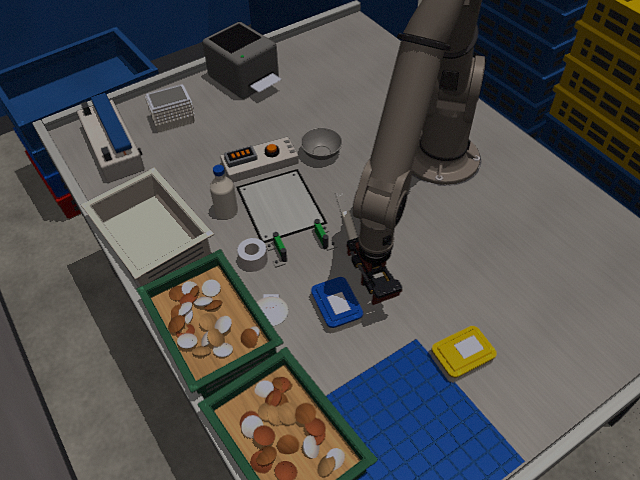

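Scene view: the pack at (337,303) is square to the rails and 10 mm short of the centre line, so the TCP offset is 58 mm as expected. I'll close the last 10 mm, move behind the pack and look again.

```bash
python3 - <<'E'
from h import *
q=quat(U,-1)
manip.move_straight(s2w(-.22,-.075,.012),q,v=.12)
manip.move_straight(s2w(-.22,-.0578,.012),q,v=.04)
manip.move_straight(s2w(-.22,-.085,.012),q,v=.12)
manip.move_straight(s2w(-.22,-.085,.13),q,v=.2)
q=quat(V,1)
manip.move_pose(s2w(-.34,-.0,.13),q)
claw.gripper_to(.035)
pack("2");s=readout.state();print(s["clock"],s["finger_gap"],w2s(s["position"]),s["force"])
E
```

```text
top pack scale xy [-0.1749  0.015 ] yaw rel deg -58.09 size (0.10647918283939362, 0.05460948869585991)
scene pack scale xy [-0.2224  0.0035] yaw rel deg -1.26 size (0.12955501675605774, 0.0918060839176178)
10.2 0.03492104504674974 [-0.34 -0.  ] [-0.6597  0.643  -0.308 ]
```

```bash
sleep 1
```

```text
(no output)
```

View pics/top2.png

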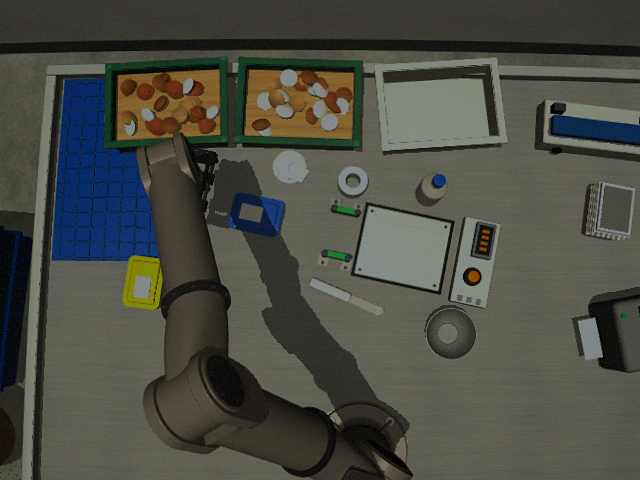

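View pics/scene2.png

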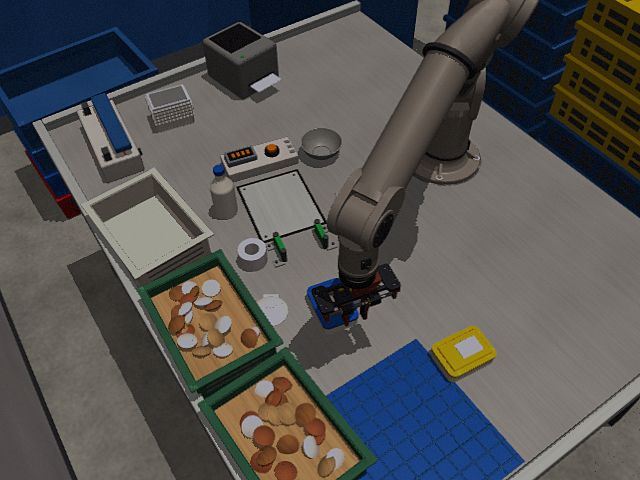

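The top view shows the whole pack at (257,214), but the arm's shadow crosses it. In the scene view the gripper covers part of it. I'll re-segment the saved top picture with a lower brightness threshold.

```bash
sed -i 's/(100,120,60),(125/(100,120,25),(125/' h.py; python3 - <<'E'
from h import *
p=cv2.imread("pics/top2.png");packimg("top",p);packimg("top",cv2.imread("pics/top0.png"))
c=p[180:250,200:310];cv2.imwrite("pics/z2.png",cv2.resize(np.clip(c*2.0,0,255).astype(np.uint8),None,fx=7,fy=7,interpolation=cv2.INTER_CUBIC))
E
```

```text
top pack scale xy [-0.221   0.0006] yaw rel deg -0.51 size (0.13065113127231598, 0.09515255689620972)
top pack scale xy [-0.2191 -0.0906] yaw rel deg -2.83 size (0.1310744434595108, 0.0957297831773758)
```

```bash
sleep 1
```

```text
(no output)
```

View pics/z2.png

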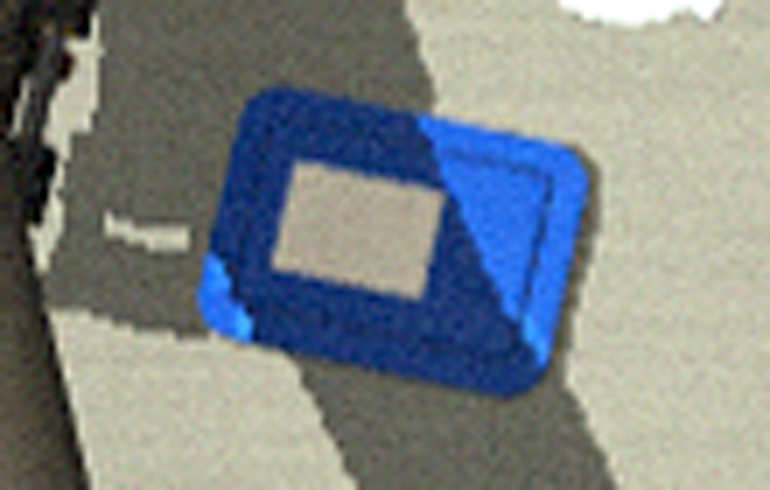

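Centred to 0.6 mm and aligned to 0.5°, with about 4 mm clearance each side. I'll push up to the rail mouth, then check.

```bash
python3 - <<'E'
from h import *
q=quat(V,1)
manip.move_straight(s2w(-.328,0,.012),q,v=.15)
print(manip.move_straight(s2w(-.182,0,.012),q,v=.07,contact_N=12))
pack("3");s=readout.state();print(s["clock"],w2s(s["position"]),s["force"])
p=cv2.imread("pics/top3.png");c=p[170:290,210:370];cv2.imwrite("pics/z3.png",cv2.resize(np.clip(c*1.6,0,255).astype(np.uint8),None,fx=5,fy=5,interpolation=cv2.INTER_CUBIC))
E
```

```text
False
top pack scale xy [-0.0995  0.0012] yaw rel deg 0.89 size (0.11941120773553848, 0.0959734320640564)
scene pack scale xy [-0.0653  0.0192] yaw rel deg 87.66 size (0.04769742116332054, 0.05950064957141876)
13.475 [-0.1822 -0.    ] [ 0.0485  0.9802 -0.1944]
```

```bash
sleep 1
```

```text
(no output)
```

View pics/z3.png

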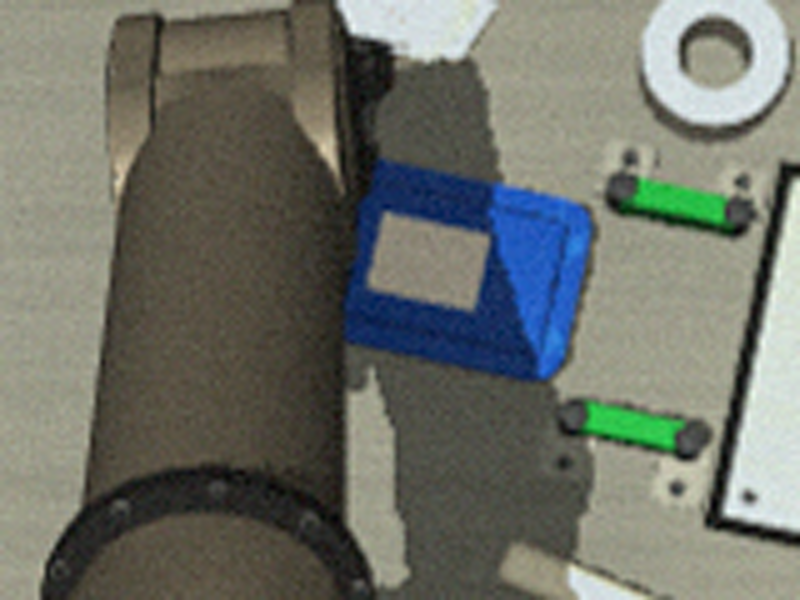

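View pics/scene3.png

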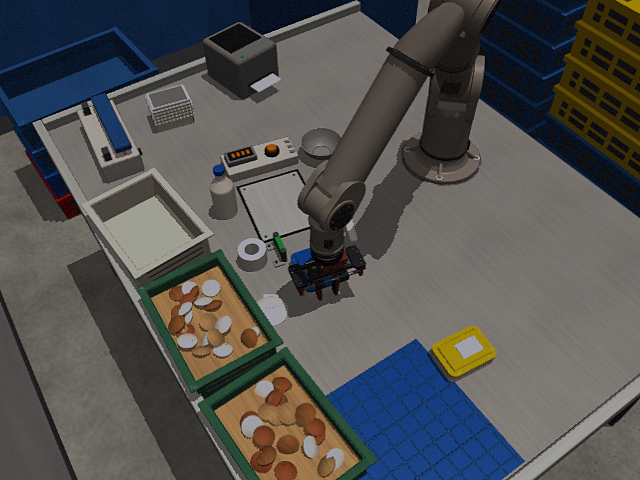

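The pack is square at the rail mouth, about 1 mm left of centre and inside both posts. I'll push through with a contact guard.

```bash
python3 - <<'E'
from h import *
q=quat(V,1)
for x in(-.11,-.03,.04,.09):
    c=manip.move_straight(s2w(x,0,.012),q,v=.07,contact_N=12)
    s=readout.state();print(c,s["clock"],w2s(s["position"]),s["force"])
    if c:break
pack("4")
p=cv2.imread("pics/top4.png");c=p[170:320,300:500];cv2.imwrite("pics/z4.png",cv2.resize(np.clip(c*1.6,0,255).astype(np.uint8),None,fx=4,fy=4,interpolation=cv2.INTER_CUBIC))
E
```

```text
False 14.65 [-0.1103 -0.    ] [-0.7379  0.456  -0.0149]
False 15.9417 [-0.0303  0.    ] [-0.517   0.3708 -0.1786]
False 17.0917 [0.0397 0.0001] [-0.0796  0.4046  0.1189]
False 17.9583 [0.0899 0.0001] [-0.2089  0.6554  0.6037]
top pack scale xy [0.2033 0.0001] yaw rel deg 89.73 size (0.05937188118696213, 0.0940704196691513)
scene pack scale xy [0.2193 0.0169] yaw rel deg 89.53 size (0.02628117799758911, 0.05723658576607704)
```

```bash
sleep 1
```

```text
(no output)
```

View pics/z4.png

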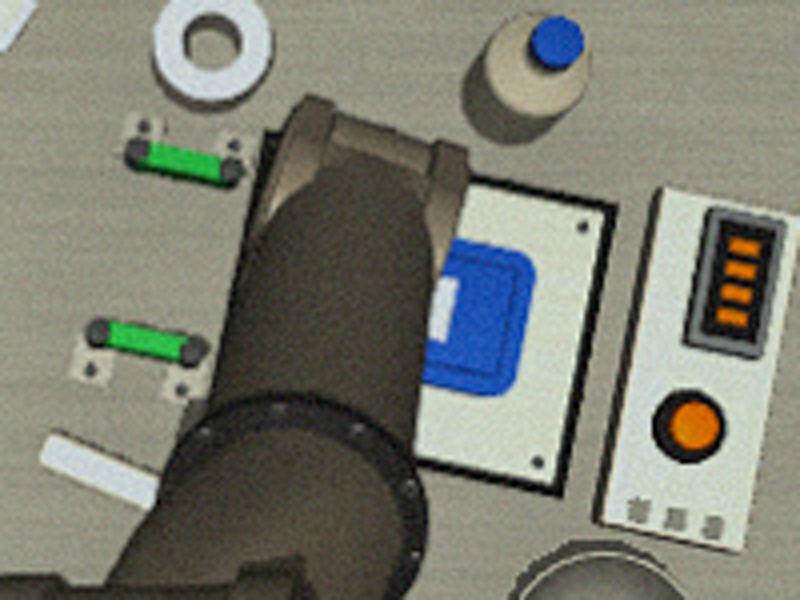

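View pics/scene4.png

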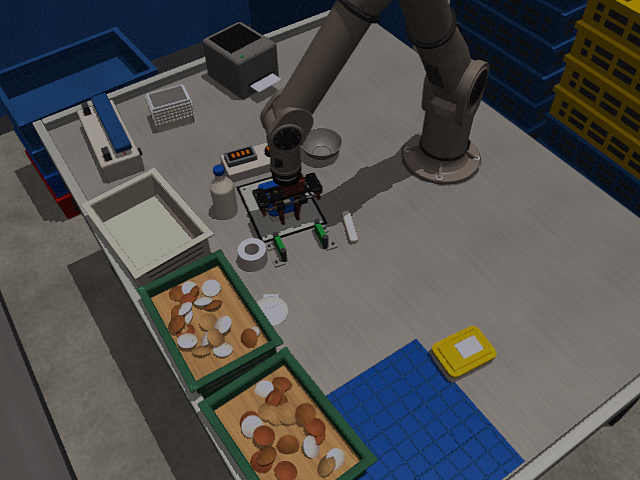

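The pack's front edge is at x≈233 mm, so its centre is at ≈168 mm (target 165). I'll back off, lift, go above the button and check the pack with nothing in the way.

```bash
python3 - <<'E'
from h import *
q=quat(V,1)
manip.move_straight(s2w(.06,0,.012),q,v=.1)
manip.move_straight(s2w(.06,0,.13),q,v=.2)
claw.gripper_to(0.0)
manip.move_straight(s2w(.345,-.04,.13),q,v=.2)
pack("5");s=readout.state();print(s["clock"],w2s(s["position"]),s["position"],s["force"],s["finger_gap"])
E
```

```text
top pack scale xy [0.1686 0.0002] yaw rel deg -0.27 size (0.1287149339914322, 0.09462197870016098)
scene pack scale xy [0.1652 0.0015] yaw rel deg -0.31 size (0.1351104974746704, 0.09536362439393997)
21.625 [ 0.344  -0.0398] [ 0.433  -0.278   0.1299] [-0.9464  0.1044 -0.3531] 0.0008357051109826718
```

```bash
sleep 1
```

```text
(no output)
```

View pics/top5.png

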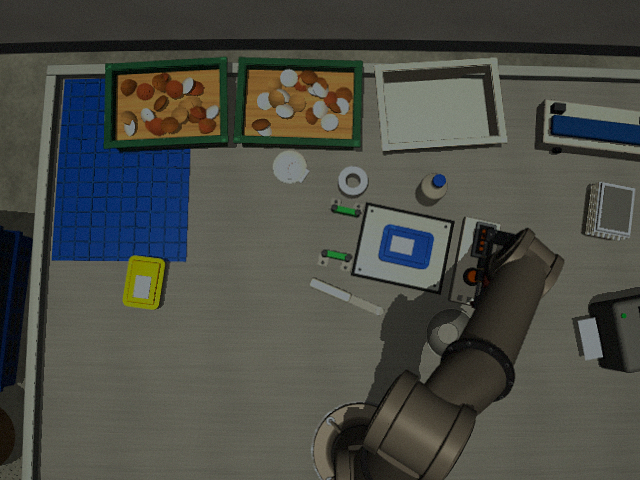

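View pics/scene5.png

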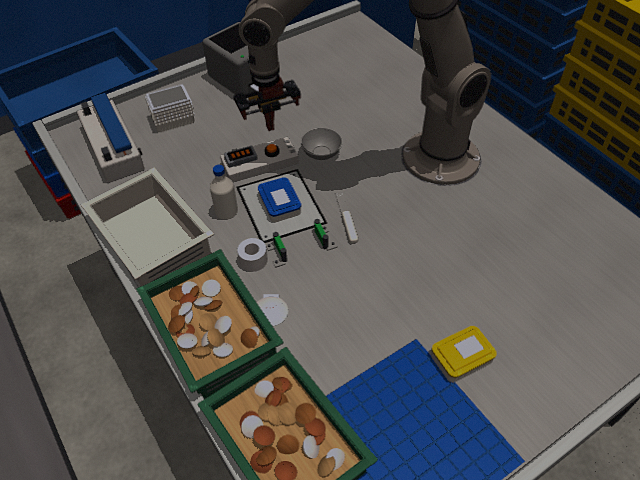

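The pack sits square and whole on the plate: centre within about 4 mm of (165, 0), yaw −0.3°, 40 mm or more of margin all round. Nothing else has moved. Now I'll press the button.

```bash
python3 - <<'E'
from h import *
q=quat(V,1)
manip.move_straight(s2w(.345,-.04,.075),q,v=.1)
f0=readout.state()["force"]
c=manip.move_straight(s2w(.345,-.04,.042),q,v=.02,contact_N=2)
s=readout.state();z0=s["position"][2];print("touch",c,s["position"],w2s(s["position"]),s["force"]-f0)
c=manip.move_straight(s2w(.345,-.04,z0-.014),q,v=.015,contact_N=16)
s=readout.state();print("pressed",c,s["position"],"dz",z0-s["position"][2],s["force"]-f0)
manip.pause(.3)
s=readout.state();print(s["position"],"dz",z0-s["position"][2],s["force"]-f0,s["clock"])
E
```

```text
touch True [ 0.4326 -0.2789  0.0557] [ 0.3449 -0.04  ] [ 0.7572 -0.4911  1.4039]
pressed True [ 0.4326 -0.2789  0.0523] dz 0.0034175391180491232 [-1.1351  1.9372  9.9843]
[ 0.4326 -0.2789  0.0523] dz 0.003430299079393642 [-2.2124  0.339  10.9047] 24.0833
```

```bash
python3 - <<'E'
from h import *
q=quat(V,1)
z=readout.state()["position"][2]
c=manip.move_straight(s2w(.345,-.04,z-.004),q,v=.01,contact_N=12)
manip.pause(.2)
s=readout.state();print(c,"dz",z-s["position"][2],s["force"])
p,_=vision.capture("scene");cv2.imwrite("pics/press.png",cv2.resize(p[110:190,210:310],None,fx=7,fy=7))
manip.move_straight(s2w(.345,-.04,.14),q,v=.15)
manip.move_straight(s2w(.345,-.04,.20),q,v=.15)
pack("6");s=readout.state();print(s["clock"],s["force"])
E
```

```text
True dz -4.451816718639701e-06 [-1.6565  1.8705 10.5291]
top pack scale xy [0.1687 0.0002] yaw rel deg -0.23 size (0.12861157953739166, 0.09461897611618042)
scene pack scale xy [0.1652 0.0015] yaw rel deg -0.31 size (0.1351104974746704, 0.09536362439393997)
25.95 [ 0.3293  0.4789 -0.6522]
```

```bash
sleep 1
```

```text
(no output)
```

View pics/press.png

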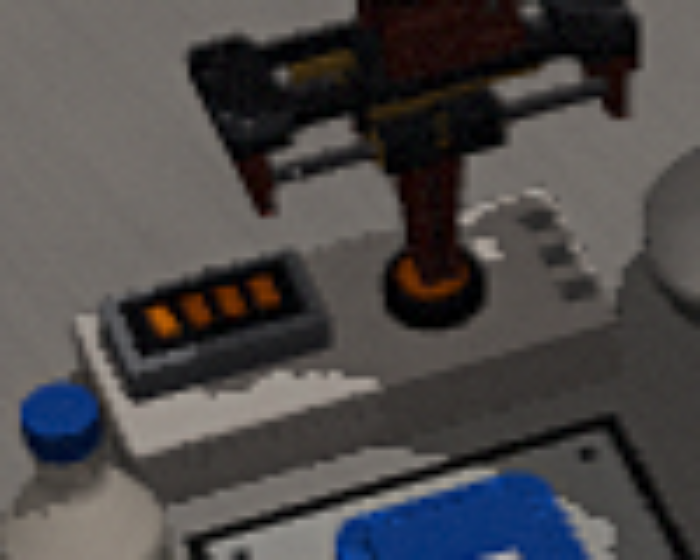

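View pics/scene6.png

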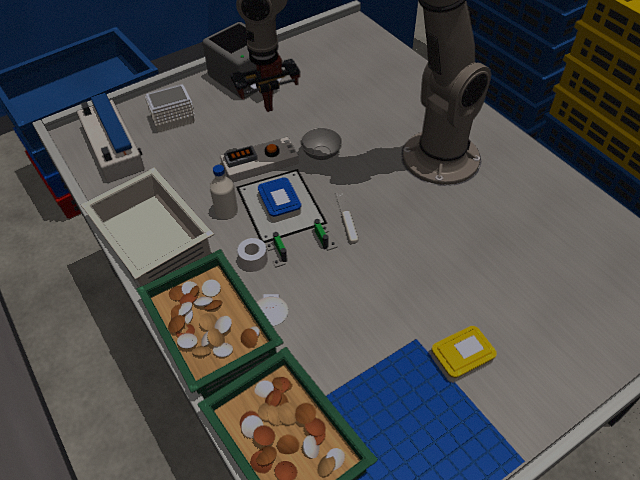

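Before handing in, I'll check that the press bottomed on the button and not on its black collar, using the saved depth images.

```bash
python3 - <<'E'
from h import *
p=cv2.imread("pics/top0.png");D=np.load("pics/top0.npy")
vs,us=np.mgrid[262:290,460:488];X=ondepth("top",np.c_[us.ravel(),vs.ravel()],D[vs,us].ravel())
s=w2s(X);r=np.hypot(s[:,0]-.345,s[:,1]+.04)
for a,b in((0,.006),(.006,.011),(.011,.015),(.015,.018),(.018,.022),(.022,.026),(.026,.032)):
    k=(r>=a)&(r<b);print(a,b,k.sum(),np.median(X[k,2]),np.percentile(X[k,2],[10,90]))
k=(X[:,2]>.053);print("raised centroid",s[k].mean(0),k.sum())
E
```

```text
0 0.006 18 0.057559477588925434 [0.0547 0.0624]
0.006 0.011 48 0.05753858407670709 [0.0538 0.0627]
0.011 0.015 52 0.05568895842779331 [0.0482 0.0612]
0.015 0.018 43 0.04779038195063823 [0.0444 0.0545]
0.018 0.022 81 0.046375801273957906 [0.0407 0.0506]
0.022 0.026 86 0.038617479542793154 [0.0341 0.0468]
0.026 0.032 164 0.036108086197613076 [0.0315 0.0406]
raised centroid [ 0.321  -0.0506] 119
```

The collar stands at about 46 mm. The button top was at about 57.5–58 mm and was held at 52.3 mm under a steady ~11 N. So the button bottomed out and the collar wasn't touched.

```bash
python3 - <<'E'
from h import *
print(manip.hand_in(),readout.state()["clock"])
E
```

```text
the job is handed in; nothing more can be done
the job is handed in; nothing more can be done
```

I slid the pack sideways onto the rail centre line, then pushed it from behind through the rails onto the weighing plate. I then backed off and pressed the orange button, and handed the job in at about 26 s of the 72 s allowed. The pack was never gripped or lifted.

**Pack:** after the press, both cameras put its centre at x 165–169 mm and y 0–1.5 mm in the scale's frame, against a target of (165, 0). It is turned by about 0.3° and wholly on the plate. Wrist force stayed below the 12 N guard all the way through the rails.

**Button:** I judged it fully down from force and height, because its travel can't be read directly. It held about 11 N steadily, where 5 N is needed. The top came down from about 57.5–58 mm to 52.3 mm, or 5.2–5.7 mm of the nominal 6 mm, which fits within the measuring error. An extra push straight after gave no further travel, though that move tripped its force guard at once, so it proves little. The fingers stayed about 6 mm clear of the collar around the button.

**Disagreements:** where the arm or its shadow covered the pack, some automatic fits were wrong (one gave a yaw of −58°). I discarded those, or refitted them with a lower brightness threshold.

**Other objects:** nothing else on the bench had visibly moved in the last pictures, and the arm was clear of everything at hand-in.

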